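Fold over and tuck in the flap of an ingredient tub

ROBOT

A 7-joint arm with a two-finger parallel gripper is mounted at the origin on the work surface. World frame = base frame: x ahead of the robot, y to its left, z up, the work surface at z = 0. Lengths are in m, angles in rad, forces in N, time in s.
With the tool pointing down it reaches from about 0.425 to 0.925 m from the base axis. Payload 6.8 kg.
Tool frame: the origin (TCP) lies midway between the tips of the shut fingers; the grasp point (between the pads) lies 19 mm behind it; y points along the fingers, z is the direction in which the jaws open and shut, and the axes are right-handed (so a half turn about y gives the same grasp; the last joint's range is limited). The gripper opens to 85 mm and grips with 20 to 120 N. Pads are 22 mm wide; open, the fingers measure 114 mm over their backs; the gripper's body (76 mm by 85 mm) begins 54 mm behind the grasp point. The pads swing forward as they close: fully open they stand 13 mm farther back than shut.
Start: joints at [1.144, 0.477, 0.022, 1.555, -0.011, 1.109, -0.083], TCP at [0.212, -0.641, 0.231] pointing down, gripper open.
Joint ranges: [-2.96, 2.96], [-0.34, 2.1], [-1.41, 1.46], [0.24, 2.44], [-1.37, 4.51], [0.17, 1.92], [-2.96, 2.96]. Speed limits (rad/s): [2.39, 2.39, 3.14, 3.14, 3.14, 3.14, 3.14].

INTERFACE

Orientations are given as a rotation vector (axis times angle).
In Python, from bench import r gives the robot as it stands.
- The arm moves only by the tool send_rows, never from a script. Its argument "rows" is text: rows parted by semicolons, each of 6 numbers parted by spaces: the shift along the world's x, y, z in m, then the turn, a rotation vector about the world's x, y, z in rad. A call has 1 to 20 rows; each row shifts and turns the commanded pose from where the row before left it; what a row does not reach is not made up. A row lasts 1/10 s, in which the tool goes at most 50 mm and 8.59 degrees, less where a joint would pass 70% of its speed; a pose out of reach is approached as far as the arm can. A call is refused whole if a number of a shift passes 0.05 or a number of a turn 0.15, either way. A call with a gripper value outside its range is refused whole. "grip" is the finger opening in m, from 0 to 0.0854, set as the call begins (left out, the last holds). The fingers move at their own pace and stop on an object; "grip_force" is the grip in N (left out, the last holds). Time passes only in rows, so rows that do not move let the fingers close. It gives the time, the measured TCP pose, the force and the opening at its end, in the units of the state.
- r.get_obs(): the state, without advancing time (a new reading comes with each control period).
- r.grab_frame(name): name is "scene" or "top"; returns a dict with "pixels" (400x640x3 uint8, red, green, blue), "intrinsics" (3x3 intrinsics, pixels), "position" and "orientation" of the camera in the world. Camera axes: x right, y up, looking along -z (the intrinsics and any distortion apply to the point x, -y, -z); pixel columns grow to the right and rows downward; lengths in m; the calibration is good to about 2 mm. A picture is of the moment at which its call begins. There is no depth.
- r.hand_in(): hands the job in, once; it reports no verdict.
The state is a dict: "clock": time; "joints": joint angles; "qvel": joint speeds; "tau": joint torques, N m; "tcp_pos": TCP position; "orientation": TCP orientation; "contact_force": force on the tool from outside, world axes, zero at the start; "moment": the same for the moment, N m; "grip_width": finger opening in m.
Only numpy, scipy, OpenCV 4.12 (cv2) and the standard library are available. Lean on these libraries where they do the work, as an engineer would, in place of code of your own. Each camera call takes 0.05 s, during which the arm holds its last target.

TASK

Close the white ingredient tub: with a fingertip, fold its raised grey flap over until it lies flat, then, keeping it pressed down, push it forward by its thumb rib until it stops and its free edge is tucked beneath the lip, and let go so that the lip holds it shut. Push and press gently, without pinching the flap, and leave the jar, the beaker and the mould tray standing where they are.

Things in the scene. Friction and masses are not known exactly. Their poses are not given: they have to be found in the camera images.
- tub: White plastic tub, 240 (x) x 170 (y) mm, deck (top) 115 mm above its underside, heavy and fixed to the table. Origin: centre of the underside, on the table. Its x axis points from the flap's hinge towards the lip (the direction in which the flap is folded and then pushed), z up. The deck has an opening 110 x 80 mm under the flap. Beside the hinge two rails 10 mm wide stand on the deck at y = +-66 mm, 14 mm high, from x = -80 to -20 mm.
- flap (a joint): Angle of the flap about its hinge, rad: 0 = flat (level, pointing to the lip), about 1.4 = standing nearly upright as found. A light spring (about 0.05 N m when flat, 1 to 2 N at the finger) swings it up again whenever it is neither held down nor caught by the lip. It can be pressed 0.10 rad below level. Tucked in and let go, it rests against the underside of the lip at about 0.04. If it is folded while already pushed forward, it lands on top of the lip instead (0.1 or more).
- runner (a joint): How far the flap with its hinge has been pushed along the tub's +x, m: 0 to 0.005 as found, 0.030 = at the stop, fully home. It slides stiffly (about 4 N) and stays where it is left. With the flap flat, its edge reaches the lip's front edge at 0.010 and lies 20 mm beneath the lip at 0.030.
- flap_hinge (a point): Point on the flap's hinge axis, at the middle of its width, 128 mm above the table; x, y, z axes as the tub's. The axis runs along the tub's y; it moves with the push (joint runner).
- flap_edge (a point): Middle of the flap's free edge, 110 mm from the hinge axis, half-way through the thickness. Flap: grey plastic plate, 110 mm long from the hinge, 110 mm wide, 4 mm thick, its mid-plane through the hinge axis. Site axes turn with the flap: x from the hinge to the free edge, z out of the face that is on top when flat (and faces away from the lip, to the tub's -x, when raised).
- flap_rib (a point): Top of the thumb rib at the middle of its length: a straight ridge across the face that is on top when flat, 75 mm from the hinge axis, 90 mm long, 6 mm wide, standing 8 mm above the face. Axes as flap_edge. The smooth stretch between hinge and rib is where a fingertip presses, pushing against the rib.
- lip (a point): Middle of the lower front edge of the retaining lip, at tub x = 55 mm, 134 mm above the table; axes as the tub's. The lip is a fixed white bar across the tub, 122 mm long (y), 37 mm deep (x, from this edge onward), 5 mm thick (top 139 mm above the table), carried by a cheek at each end; under it is a slot 19 mm high, open to the flap, with a wall behind.
- jar: Bystander: amber glass jar with a steel cap, 60 mm wide, 100 mm high, beside the tub (left or right). Origin: centre of its underside.
- beaker: Bystander: open steel beaker, 68 mm wide, 90 mm high, on the other side of the tub. Origin: centre of its underside.
- mould: Bystander: red mould tray, 100 x 150 mm, 35 mm high, beyond the lip end of the tub. Origin: centre of its underside.

How it is judged:
On the way:
1. the flap is folded down flat, short of the lip (value of joint flap below 0.09 rad and value of joint runner below 0.02 m), for 0.02 s.
At the end, for the whole second after the job is handed in: The flap lies flat (within 0.08 rad) and pushed home (at least 24 of its 30 mm), its edge at least 12 mm in beneath the lip and lower than the lip's underside, with nothing but the lip holding it (value of joint flap below 0.08 rad and value of joint runner above 0.024 m and x of flap_edge in the frame of lip above 0.012 m and z of flap_edge in the frame of lip below 0 m); the robot touches nothing.
It fails at once if the tub or its flap is pinched or pressed hard (over 35 N from the fingers) (contact force between the fingers and tub above 35 N).
It fails at once if the jar is shifted (over 30 mm), lifted or tipped (distance of jar from where it was at the start of the episode above 0.03 m or height (world z) of jar above 0.02 m or angle between jar's own z axis and vertical above 0.35 rad).
It fails at once if the beaker is shifted (over 30 mm), lifted or tipped (distance of beaker from where it was at the start of the episode above 0.03 m or height (world z) of beaker above 0.02 m or angle between beaker's own z axis and vertical above 0.35 rad).
It fails at once if the mould is shifted (over 30 mm), lifted or tipped (distance of mould from where it was at the start of the episode above 0.03 m or height (world z) of mould above 0.02 m or angle between mould's own z axis and vertical above 0.35 rad).
It also fails if it takes over 38 s, if anything falls off the work surface, if the arm or the gripper's body presses on something with over 40 N, if the wrist force passes 120 N, or if a joint passes its speed limit or range.

## Working session

There is one attempt and no reset: what is moved stays moved. The work goes in short steps, Python scripts to look and compute and a tool call to move; the robot and the scene stay as the last step left them, time stands still between calls to the robot, and variables do not carry over. Pictures are saved under pics/ and viewed, and the job is handed in when it is done.

Besides the shell and the picture viewer there is one more tool, called after "Call:" as a command line: name --argument value ..., lists and objects as JSON in quotes. send_rows: Moves the arm, as the interface text tells. Its arguments: {"type":"object","properties":{"rows":{"type":"string"},"grip":{"type":"number"},"grip_force":{"type":"number"}},"required":["rows"]}

```bash
mkdir -p pics; ls; python3 - <<'E'
from bench import r
import cv2,numpy as np
np.set_printoptions(precision=4,suppress=True)
o=r.get_obs();print({k:np.round(v,4) for k,v in o.items()})
for n in("scene","top"):
    f=r.grab_frame(n);cv2.imwrite(f"pics/{n}0.png",f["pixels"][:,:,::-1]);np.savez(f"{n}0.npz",**f)
    print(n,f["intrinsics"],f["position"],f["orientation"],f.keys())
E
```

```text
pics
{'clock': np.float64(0.0), 'joints': array([ 1.1439,  0.4778,  0.0223,  1.5564, -0.0115,  1.1093, -0.0831]), 'qvel': array([ 0.0005,  0.0001, -0.0008, -0.0006,  0.0002, -0.0022,  0.0006]), 'tau': array([  0.0001, -59.6466,   1.608 , -28.1203,   0.0125,   0.0092,
        -0.    ]), 'tcp_pos': array([ 0.2113, -0.6404,  0.2303]), 'orientation': array([-0.3299,  2.0512, -2.0475]), 'contact_force': array([-0.0681,  0.7957, -0.3229]), 'moment': array([-0.    ,  0.0162, -0.0003]), 'grip_width': np.float64(0.0853)}
scene [[412.8702   0.     316.7897]
 [  0.     412.8702 199.2602]
 [  0.       0.       1.    ]] [1.3459 0.2466 0.5702] [0.6903 0.9468 1.6895] dict_keys(['pixels', 'intrinsics', 'position', 'orientation'])
top [[382.2508   0.     316.8564]
 [  0.     382.2508 199.0042]
 [  0.       0.       1.    ]] [0.4792 0.0241 0.9148] [ 0.1751 -0.1751 -1.5446] dict_keys(['pixels', 'intrinsics', 'position', 'orientation'])
```

View pics/scene0.png

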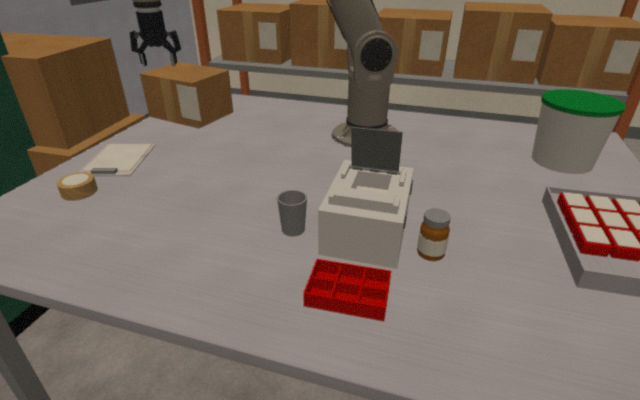

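View pics/top0.png

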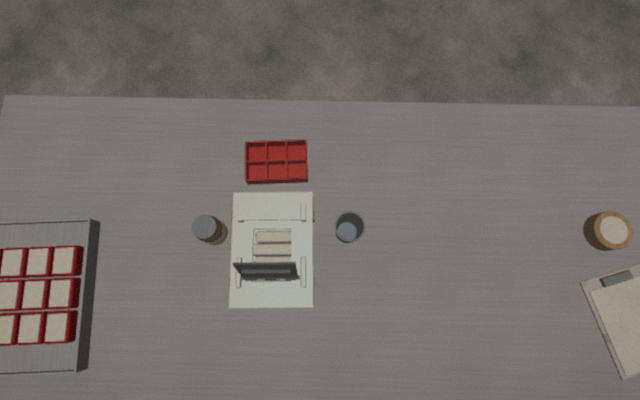

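The scene view shows the tub at about (365,205) with the flap up at (375,150), the beaker at (292,213), the jar at (433,235) and the mould at (348,288). In the top view the deck spans about (230..313, 192..307), with the lip at its upper end. Next I'll measure the deck outline.

```bash
cat > h.py <<'E'
import numpy as np,cv2
from scipy.spatial.transform import Rotation as R
def ray(f,u,v):
    K=f["intrinsics"];d=np.array([(u-K[0,2])/K[0,0],-(v-K[1,2])/K[1,1],-1.]);return f["position"],R.from_rotvec(f["orientation"]).apply(d)
def onz(f,u,v,z):
    p,d=ray(f,u,v);return p+d*(z-p[2])/d[2]
def proj(f,P):
    c=R.from_rotvec(f["orientation"]).inv().apply(np.atleast_2d(P)-f["position"]);K=f["intrinsics"]
    return np.c_[K[0,2]+K[0,0]*c[:,0]/-c[:,2],K[1,2]-K[1,1]*c[:,1]/-c[:,2]]
E
python3 - <<'E'
from h import *
np.set_printoptions(precision=4,suppress=True)
f=dict(np.load("top0.npz"));im=f["pixels"]
c=im[170:330,200:350][:,:,::-1]
cv2.imwrite("pics/topz.png",cv2.resize(c,None,fx=3.7,fy=3.7,interpolation=cv2.INTER_CUBIC))
g=im.min(axis=2);print(g[250,220:245],g[250,305:320],g[185:200,270],g[300:312,270])
m=(g>150).astype(np.uint8);m[:, :225]=0;m[:,325:]=0;m[:185]=0;m[315:]=0
cs,_=cv2.findContours(m,0,1);c=max(cs,key=cv2.contourArea)
rc=cv2.minAreaRect(c);b=cv2.boxPoints(rc);print(rc)
P=np.array([onz(f,u,v,.115) for u,v in b]);print(b,P)
for i in range(4):print(np.linalg.norm(P[i]-P[(i+1)%4]),(P[i]-P[(i+1)%4])[:2])
print(P.mean(0))
E
```

```text
[113 116 113 117 116 112 117 115 114 118 121 148 162 165 161 162 158 161
 161 163 163 160 159 159 162] [165 167 167 169 165 166 167 136 119 116 120 116 116 116 117] [122 123 120 119 121 120 123 148 161 163 160 160 159 160 162] [165 164 163 161 163 164 165 151 129 121 122 114]
((270.5, 249.5), (115.0, 83.0), 90.0)
[[229. 192.]
 [312. 192.]
 [312. 307.]
 [229. 307.]] [[0.6729 0.2153 0.115 ]
 [0.6764 0.0366 0.115 ]
 [0.4376 0.0314 0.115 ]
 [0.4345 0.1986 0.115 ]]
0.17875965312736522 [-0.0035  0.1787]
0.23878790304492814 [0.2387 0.0052]
0.16727374767366202 [ 0.0031 -0.1672]
0.2389853143272006 [-0.2384 -0.0167]
[0.5554 0.1205 0.115 ]
```

View pics/topz.png

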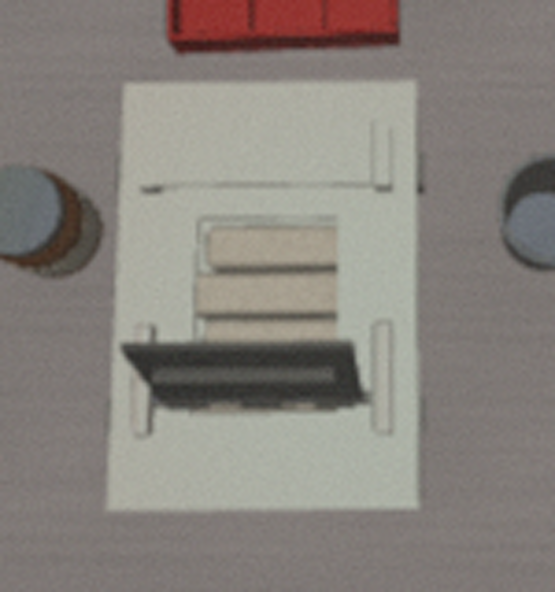

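```bash
cat >> h.py <<'E'
def fitline(f,pts,z):
    P=np.array([onz(f,u,v,z)[:2] for u,v in pts]);vx,vy,x,y=cv2.fitLine(P.astype(np.float32),cv2.DIST_HUBER,0,1e-4,1e-4).ravel();return np.array([x,y]),np.array([vx,vy])
def cross(row,thr,i0,i1):
    for i in range(i0,i1):
        a,b=float(row[i]),float(row[i+1])
        if (a-thr)*(b-thr)<=0 and a!=b:return i+(thr-a)/(b-a)
E
python3 - <<'E'
from h import *
np.set_printoptions(precision=4,suppress=True)
f=dict(np.load("top0.npz"));g=f["pixels"].min(axis=2).astype(float)
L=[(cross(g[v],140,224,245),v) for v in range(197,303)]
Rr=[(cross(g[v],143,306,320),v) for v in list(range(197,212))+list(range(228,303))]
T=[(u,cross(g[:,u],140,185,200)) for u in range(238,308)]
B=[(u,cross(g[:,u],146,303,312)) for u in range(234,308)]
for n,p in zip("LRTB",(L,Rr,T,B)):
    p=[q for q in p if None not in q]; print(n,*fitline(f,p,.115),len(p))
ls=[fitline(f,[q for q in p if None not in q],.115) for p in (L,Rr,T,B)]
def X(a,b):
    t=np.linalg.solve(np.c_[a[1],-b[1]],b[0]-a[0]);return a[0]+t[0]*a[1]
C=np.array([X(ls[0],ls[2]),X(ls[1],ls[2]),X(ls[1],ls[3]),X(ls[0],ls[3])]);print(C,C.mean(0),np.linalg.norm(C-np.roll(C,-1,0),axis=1))
# other features
z=lambda x,y:(200+x/3.7,170+y/3.7)
for n,(x,y),h in [("lip front L",(150,187),.139),("lip front R",(372,186),.139),("railL bl",(134,436),.129),("railR br",(393,433),.129),("railR tr",(393,321),.129),("flaptop L",(122,345),.236),("flaptop R",(353,342),.236)]:
    print(n,onz(f,*z(x,y),h))
E
```

```text
L [0.5509 0.2031] [0.9996 0.0268] 106
R [0.579  0.0348] [0.9996 0.0285] 90
T [0.6756 0.1187] [ 0.0287 -0.9996] 70
B [0.4359 0.115 ] [ 0.0236 -0.9997] 74
[[0.6731 0.2063]
 [0.678  0.0376]
 [0.4379 0.0307]
 [0.4339 0.1999]] [0.5557 0.1186] [0.1688 0.2402 0.1692 0.2394]
lip front L [0.6073 0.1817 0.139 ]
lip front R [0.6102 0.0585 0.139 ]
railL bl [0.4725 0.1837 0.129 ]
railR br [0.4767 0.0437 0.129 ]
railR tr [0.5368 0.0452 0.129 ]
flaptop L [0.5153 0.1704 0.236 ]
flaptop R [0.5187 0.061  0.236 ]
```

```bash
python3 - <<'E'
from h import *
np.set_printoptions(precision=4,suppress=True)
print(R.from_rotvec([-0.3299,2.0512,-2.0475]).as_matrix())
f=dict(np.load("scene0.npz"));t=dict(np.load("top0.npz"))
yaw=.027;c=np.array([.5557,.1186,0]);Rz=R.from_rotvec([0,0,yaw])
for rn in(0,.005):
  for th in(1.35,1.45):
    P=[]
    for y in(-.055,.055):P.append(c+Rz.apply([-.065+rn+.11*np.cos(th),y,.128+.11*np.sin(th)]))
    print(rn,th,proj(f,P).ravel(),proj(t,P).ravel())
im=f["pixels"][120:260,310:420,::-1];cv2.imwrite("pics/scz.png",cv2.resize(im,None,fx=4,fy=4,interpolation=cv2.INTER_CUBIC))
E
```

```text
[[-0.9496 -0.0007  0.3134]
 [-0.3134  0.0017 -0.9496]
 [ 0.0001 -1.     -0.0018]]
0 1.35 [351.4072 126.3857 402.5979 131.6175] [294.5428 263.8493 231.8175 264.3571]
0 1.45 [352.4644 123.8006 403.2265 128.909 ] [294.454  270.0806 231.3309 270.5955]
0.005 1.35 [350.9292 127.2178 402.3475 132.4992] [294.5565 260.9691 231.9348 261.4743]
0.005 1.45 [351.9955 124.6137 402.9813 129.7701] [294.468  267.1718 231.4498 267.6841]
```

View pics/scz.png

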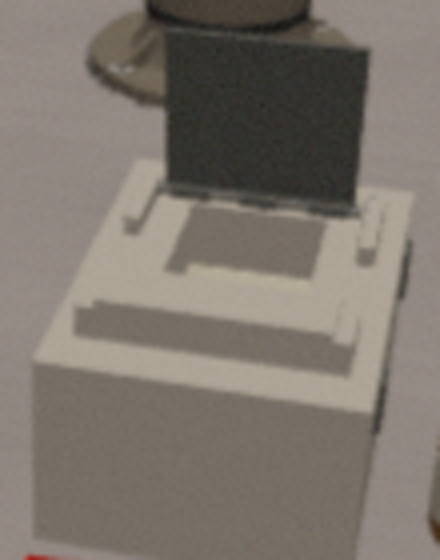

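Call:
send_rows --rows "0.031 0.032 0.005 0 0 -0.049;0.031 0.032 0.005 0 0 -0.049;0.031 0.032 0.005 0 0 -0.049;0.031 0.032 0.005 0 0 -0.049;0.031 0.032 0.005 0 0 -0.049;0.031 0.032 0.005 0 0 -0.047;0.009 0.043 0 0 0 0;0.009 0.043 0 0 0 0;0.009 0.043 0 0 0 0;0.009 0.043 0 0 0 0;0.009 0.043 0 0 0 0;0.009 0.043 0 0 0 0;0.009 0.043 0 0 0 0;-0.003 0.044 0 0 0 0;-0.003 0.044 0 0 0 0;-0.003 0.044 0 0 0 0;-0.003 0.044 0 0 0 0;-0.003 0.044 0 0 0 0;-0.003 0.044 0 0 0 0;0 0 0 0 0 0" --grip 0 --grip_force 20

```text
clock: 2.1
tcp_pos: [0.4414, 0.1224, 0.2616]
orientation: [-0.04, 2.206, -2.2]
contact_force: [0.0, -0.0, 0.6]
grip_width: -0.0003
```

Call:
send_rows --rows "0 -0.002 -0.02 0 0 0;0.002 -0.002 -0.02 0 0 0;0.003 -0.001 -0.02 0 0 0;0.005 0 -0.014 0 0 0;0 0 0 0 0 0;0 0 0 0 0 0"

```text
clock: 2.7
tcp_pos: [0.4527, 0.1109, 0.1875]
orientation: [-0.03, 2.208, -2.208]
contact_force: [-0.7, 0.4, -0.0]
grip_width: -0.0002
```

```bash
python3 - <<'E'
from h import *
from bench import r
np.set_printoptions(precision=4,suppress=True)
o=r.get_obs();print(o["tcp_pos"],o["joints"],o["contact_force"]);print(R.from_rotvec(o["orientation"]).as_matrix())
f=r.grab_frame("scene");im=f["pixels"][40:240,270:450,::-1];cv2.imwrite("pics/s1.png",cv2.resize(im,None,fx=3,fy=3,interpolation=cv2.INTER_CUBIC))
print(proj(f,o["tcp_pos"]))
f=r.grab_frame("top");im=f["pixels"][170:330,180:360,::-1];cv2.imwrite("pics/t1.png",cv2.resize(im,None,fx=3,fy=3,interpolation=cv2.INTER_CUBIC))
E
```

```text
[0.4527 0.1109 0.1875] [ 0.0131  0.2181 -0.4359  2.0602  0.1179  0.8869 -2.0326] [-0.6838  0.3883 -0.0485]
[[-0.9996 -0.0004  0.0266]
 [-0.0266  0.0001 -0.9996]
 [ 0.0004 -1.     -0.0001]]
[[377.2225 138.3513]]
```

View pics/s1.png

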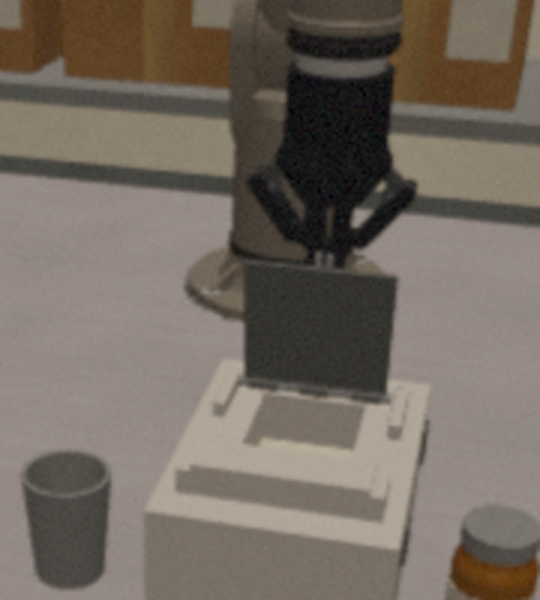

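View pics/t1.png

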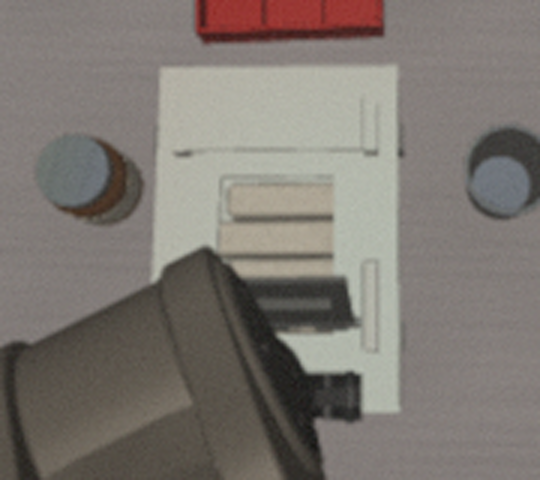

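Call:
send_rows --rows "0.015 0.002 0 0 0 0;0.013 0.002 0 0 0 0;0.008 0.001 0 0 0 0;0.008 0 -0.001 0 0 0;0.006 0 -0.002 0 0 0;0.005 0 -0.002 0 0 0;0.005 0 -0.003 0 0 0;0.005 0 -0.003 0 0 0;0.005 0 -0.004 0 0 0;0.004 0 -0.004 0 0 0;0.004 0 -0.005 0 0 0;0.003 0 -0.005 0 0 0;0 0 0 0 0 0"

```text
clock: 4.1
tcp_pos: [0.5335, 0.1158, 0.1574]
orientation: [-0.031, 2.208, -2.209]
contact_force: [0.3, 0.0, 1.2]
grip_width: 0.0002
```

```bash
python3 - <<'E'
from h import *
from bench import r
np.set_printoptions(precision=4,suppress=True)
f=r.grab_frame("scene");im=f["pixels"][40:240,270:450,::-1];cv2.imwrite("pics/s2.png",cv2.resize(im,None,fx=3,fy=3,interpolation=cv2.INTER_CUBIC))
E
```

```text
(no output)
```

View pics/s2.png

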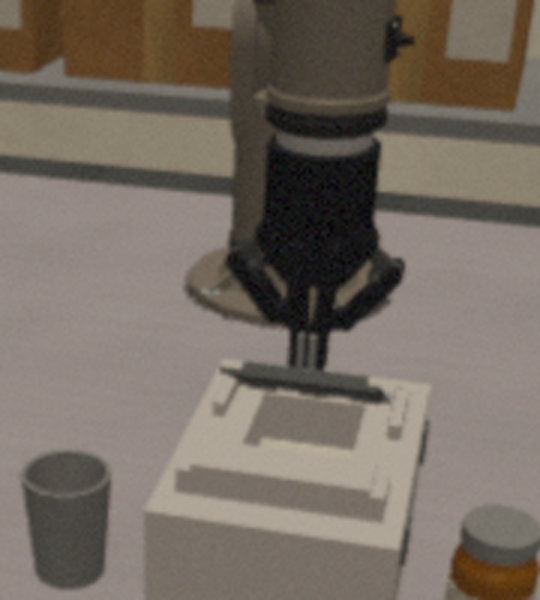

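The flap is following the finger and leans at about 0.5 rad. I'll continue down to level.

Call:
send_rows --rows "0.003 0 -0.006 0 0 0;0.002 0 -0.005 0 0 0;0.002 0 -0.006 0 0 0;0.001 0 -0.005 0 0 0;0.001 0 -0.004 0 0 0;0 0 -0.003 0 0 0;0 0 0 0 0 0;0 0 0 0 0 0"

```text
clock: 4.95
tcp_pos: [0.5425, 0.116, 0.1293]
orientation: [-0.03, 2.208, -2.208]
contact_force: [-1.5, 0.7, 0.6]
grip_width: -0.0003
```

```bash
python3 - <<'E'
from h import *
from bench import r
np.set_printoptions(precision=4,suppress=True)
o=r.get_obs();print(o["tcp_pos"],o["contact_force"])
f=r.grab_frame("scene");im=f["pixels"][120:260,310:420,::-1];cv2.imwrite("pics/s3.png",cv2.resize(im,None,fx=4,fy=4,interpolation=cv2.INTER_CUBIC))
f=r.grab_frame("top");im=f["pixels"][170:330,180:360,::-1];cv2.imwrite("pics/t3.png",cv2.resize(im,None,fx=3,fy=3,interpolation=cv2.INTER_CUBIC))
E
```

```text
[0.5425 0.116  0.1293] [-1.513   0.7194  0.6325]
```

View pics/s3.png

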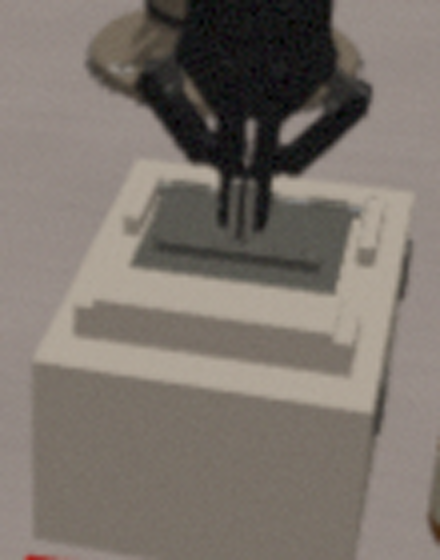

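View pics/t3.png

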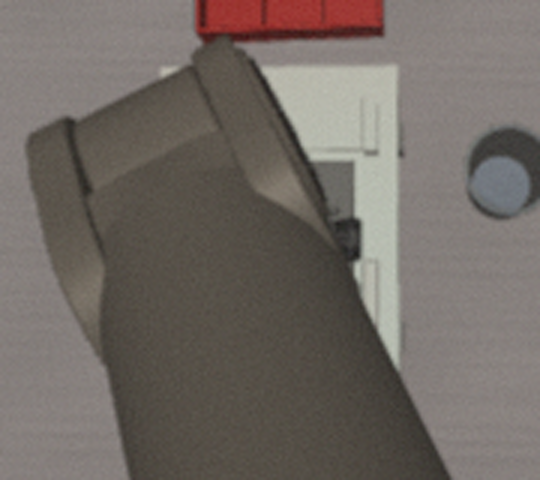

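The flap lies flat with its edge just short of the lip: in the scene crop, the edge is at about (235,280) and the lip front at about (220,300). Next I'll press a little further down and slide up to the rib.

Call:
send_rows --rows "0 0 -0.002 0 0 0;0.003 0 -0.001 0 0 0;0.004 0 0 0 0 0;0.004 0 0 0 0 0;0.003 0 0 0 0 0;0.003 0 0 0 0 0;0.003 0 0 0 0 0;0 0 0 0 0 0"

```text
clock: 5.85
tcp_pos: [0.5623, 0.116, 0.126]
orientation: [-0.031, 2.208, -2.209]
contact_force: [-4.1, 0.2, 1.7]
grip_width: -0.0003
```

Call:
send_rows --rows "0.003 0 0 0 0 0;0.003 0 0 0 0 0;0.003 0 0 0 0 0;0.003 0 0 0 0 0;0.002 0 0 0 0 0;0 0 0 0 0 0"

```text
clock: 6.45
tcp_pos: [0.5772, 0.1163, 0.1264]
orientation: [-0.029, 2.208, -2.207]
contact_force: [-3.1, 1.0, 0.1]
grip_width: -0.0
```

```bash
python3 - <<'E'
from h import *
from bench import r
f=r.grab_frame("scene");im=f["pixels"][120:260,310:420,::-1];cv2.imwrite("pics/s4.png",cv2.resize(im,None,fx=4,fy=4,interpolation=cv2.INTER_CUBIC))
E
```

```text
(no output)
```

View pics/s4.png

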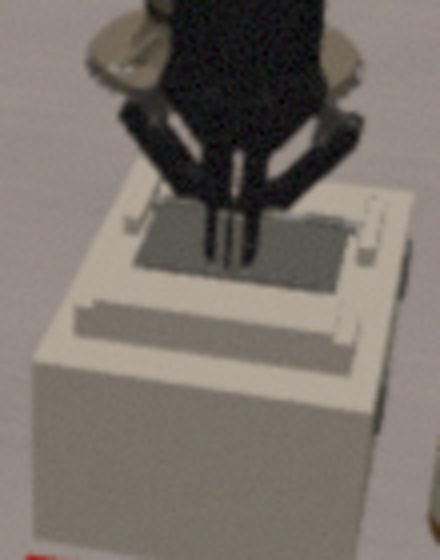

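The hinge end has moved forward in the scene crop from y≈180 to y≈205, and the edge is now hidden behind the lip. I'll push on to the stop.

Call:
send_rows --rows "0.002 0 0 0 0 0;0.002 0 0 0 0 0;0.002 0 0 0 0 0;0 0 0 0 0 0"

```text
clock: 6.9
tcp_pos: [0.5828, 0.1163, 0.1263]
orientation: [-0.029, 2.208, -2.207]
contact_force: [-3.2, 2.9, 0.4]
grip_width: 0.0002
```

Call:
send_rows --rows "0.002 0 0 0 0 0;0.001 0 0 0 0 0;0 0 0 0 0 0"

```text
clock: 7.2
tcp_pos: [0.583, 0.1163, 0.1254]
orientation: [-0.036, 2.209, -2.211]
contact_force: [-9.1, 2.4, 1.6]
grip_width: 0.0
```

The force rose to 9 N with no further travel, so it's at the stop. I'll back off the rib and lift.

Call:
send_rows --rows "-0.003 0 0 0 0 0;-0.003 0 0.002 0 0 0;0 0 0.004 0 0 0;0 0 0.01 0 0 0;0 0 0.02 0 0 0;0 0 0.03 0 0 0;0 0 0.04 0 0 0;-0.02 -0.03 0.03 0 0 0;-0.02 -0.045 0 0 0 0;-0.02 -0.045 0 0 0 0;-0.02 -0.045 0 0 0 0;-0.01 -0.045 0 0 0 0;0 -0.045 0 0 0 0;0 -0.045 0 0 0 0;0 0 0 0 0 0;0 0 0 0 0 0"

```text
clock: 8.8
tcp_pos: [0.4895, -0.1854, 0.263]
orientation: [-0.025, 2.209, -2.209]
contact_force: [-0.2, -0.3, 0.0]
grip_width: -0.0001
```

```bash
python3 - <<'E'
from h import *
from bench import r
np.set_printoptions(precision=4,suppress=True)
f=r.grab_frame("scene");im=f["pixels"][120:260,310:420,::-1];cv2.imwrite("pics/s5.png",cv2.resize(im,None,fx=4,fy=4,interpolation=cv2.INTER_CUBIC))
f=r.grab_frame("top");np.savez("top5.npz",**f);im=f["pixels"][170:330,200:350,::-1];cv2.imwrite("pics/t5.png",cv2.resize(im,None,fx=3.7,fy=3.7,interpolation=cv2.INTER_CUBIC))
print(r.get_obs()["contact_force"])
c=np.array([.5557,.1186,0]);Rz=R.from_rotvec([0,0,.027])
for rn in(.02,.03):
  P=[c+Rz.apply([-.065+rn+dx,y,.13+h]) for dx,h in((0,0),(.072,.008)) for y in(-.055,.055)]
  print(rn,((proj(f,P)-[200,170])*3.7).ravel())
E
```

```text
[-0.1688 -0.0542 -0.5717]
0.02 [360.34   365.6847 158.8553 367.326  360.0656 232.6113 160.6882 234.1632]
0.03 [360.398  347.1489 159.4902 348.7754 360.1238 214.6455 161.3112 216.1833]
```

View pics/s5.png

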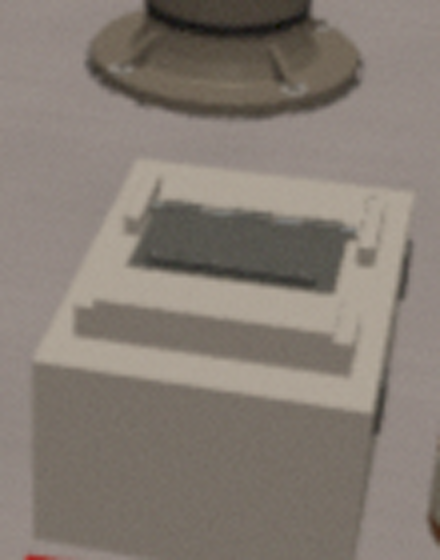

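View pics/t5.png

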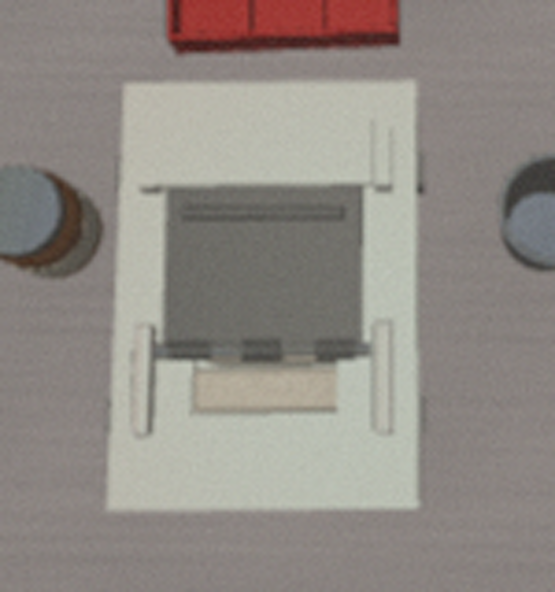

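The top view shows the flap flat with its edge under the lip at y≈186. The rib's rear is at y≈219 and the hinge at y≈349, which puts the runner at about 28–29 mm. The jar, beaker and mould are where they were.

```bash
python3 -c "
from bench import r
print(r.hand_in())"
```

```text
the job is handed in; nothing more can be done
None
```

The tub is closed and I handed the job in, with the arm clear of everything at about 9 s on the clock. No verdict was reported.

- **Fold and push:** I folded the flap flat with the shut fingertips while its edge was still short of the lip. Keeping it pressed down, I pushed it by the rib until it stopped at about 9 N, the highest force I read. Then I backed off and lifted away.
- **Last check, flap:** The last pictures show the flap flat with its edge hidden beneath the lip and nothing touching it. Measured from the top view, it is pushed home by about 28 mm from the rib and 29 mm from the hinge. I did not measure its resting angle separately.
- **Last check, bystanders:** In those pictures the jar, beaker and mould look unmoved. I judged this by eye, not by measurement.

No check failed. The only disagreement was that the rib and hinge estimates differ by about 1 mm.

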